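# Clamp a filter cartridge into its hinged bench saddle

### The arm

A 7-joint arm with a two-finger parallel gripper is mounted at the origin on the work surface. World frame = base frame: x ahead of the robot, y to its left, z up, the work surface at z = 0. Lengths are in m, angles in rad, forces in N, time in s.
With the tool pointing down it reaches from about 0.425 to 0.875 m from the base axis. Payload 4.7 kg.
Tool frame: the origin (TCP) lies at the very end of the fingers, on their centre line; the grasp point (between the pads) lies 19 mm behind it; z points along the fingers, y is the line along which they close (so a half turn about z gives the same grasp; the last joint's range is limited). The gripper opens to 87 mm and grips with 3 to 60 N. Pads are 19 mm wide; open, the fingers measure 117 mm over their backs; the gripper's body (75 mm by 190 mm) begins 51 mm behind the grasp point.
Start: joints at [1.287, 0.321, -0.07, 1.45, 0.023, 1.371, -0.057], TCP at [0.191, -0.621, 0.223] pointing down, gripper open.
Joint ranges: [-2.86, 2.86], [-0.3, 2.09], [-1.38, 1.24], [0.06, 2.45], [-1.56, 4.7], [0.09, 2.05], [-2.69, 2.69]. Speed limits (rad/s): [2.57, 2.57, 3.14, 3.14, 3.14, 3.14, 3.14].

### API

Orientations are given as a rotation vector (axis times angle).
In Python, from bench import ctrl, vision gives the robot as it stands.
- The arm moves only by the tool jog_arm, never from a script. Its argument "increments" is a list of rows, each an object of numbers: "tx", "ty", "tz": the shift along the tool's x, y, z in mm; "wx", "wy", "wz": the turn, a rotation vector about the tool's x, y, z in rad; "gripper": the opening, from 0 (shut) to 1 (fully open). In form: [{"tx": .., "ty": .., "tz": .., "wx": .., "wy": .., "wz": .., "gripper": ..}, ...]. A call has exactly 5 rows; each row is the pose to reach, as a shift and turn from the pose commanded when the call began, along the tool's axes at that moment; what a row does not reach only later rows make up. A row lasts 1/12 s, in which the tool goes at most 41.7 mm and 7.16 degrees, less where a joint would pass 70% of its speed; a pose out of reach is approached as far as the arm can. A call with a gripper value outside its range is refused whole. The fingers move at their own pace and stop on an object; "grip_force" is the grip in N (left out, the last holds). Time passes only in rows, so rows that repeat a pose let the fingers close, or fill a call up. It gives the time, the measured TCP pose, the force, the opening and the grip force at its end, in the units of the state.
- ctrl.get_state(): the state, without advancing time (a new reading comes with each control period).
- vision.get_image(name): name is "side" or "top" or "wrist"; returns a dict with "color" (384x512x3 uint8, blue, green, red), "fx", "fy", "cx", "cy" (pixels), "k1" (the pictures are not rectified: a ray, as slopes to the right and down, at radius r is drawn at 1 + k1 r^2 times it, then the intrinsics apply), "extrinsics" (4x4, takes a point from world to camera coordinates). Camera axes: x right, y down, z forward; pixel columns grow to the right and rows downward; lengths in m; the calibration is good to about 2 mm. A picture is of the moment at which its call begins. There is no depth.
- ctrl.close_job(): hands the job in; it is judged then, once.
Trained networks look in the newest picture that a camera, given by its name, has taken for a name from the list of things; names that differ only in an ending like _2 or _b are one class to them, and where a whole thing is asked for, a point or a joint stands for the part that bears it (a point fixed in the world has none). Each returns a list of dicts, best first, with "conf" (0 to 1); they miss things now and then, are a little off and sometimes report something else, mostly with a low value. They report only what shows in the picture. A call takes as long as a camera call.
- vision.spot_in(camera, thing): "bbox" ([left, top, right, bottom] in pixels, round what is visible of it).
The state is a dict: "time": time; "joint_positions": joint angles; "qd": joint speeds; "joint_torque": joint torques, N m; "position": TCP position; "tool_rot": TCP orientation; "ft_force": force on the tool from outside, world axes, zero at the start; "torque": the same for the moment, N m; "grip_width": opening from 0.0 (shut) to 1.0 (fully open); "grip_force": force on a finger pad.
Only numpy, scipy, OpenCV 4.12 (cv2) and the standard library are available. Lean on these libraries where they do the work, as an engineer would, in place of code of your own. Each camera call takes 0.05 s, during which the arm holds its last target. There are 200 camera calls.

### The job

Lay the white filter cartridge in the two cradles of the bench stand with its blue end at the clamp end, setting it down rather than dropping it. Then swing the clamp's hinged half over it until fully closed, and swing the bolt with the wing nut up until it stands upright in the slot of the closed half (no need to tighten it). Leave everything else on the bench undisturbed.

Things in the scene. Friction and masses are not known exactly. Their poses are not given: they have to be found in the camera images.
- cart_mid (a point): centre of the filter cartridge, a rigid straight tube, white with a cream middle band, 40 mm outside diameter, 208 mm long overall, about 0.3 kg; starts lying on the bench on its hexagonal end caps, this point 25 mm above the bench. The tube runs along this point's y axis: +y to the BLUE cap, -y to the grey cap
- cartridge: the cartridge: origin and axes as cart_mid. The 40 mm tube is 168 mm long (84 mm either side of the centre); then come the hexagonal caps, 50 mm across flats and 14 mm long, each with a round port 18 mm across, 6 mm long
- cart_blue (a point): point on the cartridge's axis at the inner face of the blue cap, 84 mm from the centre
- seat (a point): where the cartridge's centre comes to lie in the stand: middle of the stand, 100 mm above the bench (the seated tube lies 0.5 to 1 mm lower). Axes: z up; y along the seated tube, +y towards the CLAMP end; x across it, from the hinge (-x) to the swing bolt (+x). The blue cap must end at +y. The caps stand outside the cradles, with 6 to 9 mm of play along y
- stand: the stand, bolted down; origin on the bench below seat, same axes. White base plate 110 (x) by 210 (y) by 8 mm. Two half-round cradles open at the top, inside radius 20.5 mm, rims 100 mm up, centred 64 mm either side along y: plain one 22 mm wide, lips out to 40 mm, at -y; clamp 28 mm wide at +y. Between them 100 mm of free room for a gripper, down to the base
- hinge_pin (a point): middle of the clamp's hinge pin: 31 mm to -x of the tube axis, at axis height, 64 mm to +y of the seat; the pin runs along the stand's y. Axes as seat
- flap (a joint): angle (rad) of the clamp's hinged half about its pin: 0 fully closed over the tube, growing as it opens up and over to the stand's -x; stop at 2.6; starts at 1.75 to 2.3. 0.16 kg; a stiff hinge (about 0.09 N m) holds it wherever it is left. Closed, it is a half ring over the tube, 28 mm wide (y), its crown 27 mm above the tube axis
- flap_ear (a point): centre of the outer face of the hinged half's forked ear: 65 mm from the pin and 11 mm above pin height when closed; moves with it. The ear is a flat plate 8 mm thick, 52 to 78 mm from the pin, with a slot 10 mm wide, open at the outer end, for the bolt
- bolt_pivot (a point): middle of the swing bolt's pivot pin: 36.5 mm to +x of the tube axis and 16 mm below it, 64 mm to +y of the seat; the pin runs along the stand's y. Axes as seat
- bolt (a joint): angle (rad) of the swing bolt about its pivot: 0 upright, home in the slot of the closed half; growing as it leans out to the stand's +x; stop at 1.3; starts at 0.8 to 1.15. A stiff pivot (about 0.03 N m) holds it wherever it is left. If it stands upright before the hinged half is down, its nut blocks the ear
- bolt_end (a point): free end of the steel swing bolt, on its axis, 66 mm from the pivot. Bolt 8 mm thick, 0.05 kg; brass wing nut 44 to 59 mm from the pivot, hub 21 mm across, wings 40 mm across (along y)
- dish_stack: bystander: stack of three covered culture dishes, pink, 90 mm across, 45 mm high, loose on the bench just beyond the stand's swing-bolt side; origin under its centre
- small_dish: bystander: single covered culture dish, 60 mm across, 15 mm high, loose beside the cartridge; origin under its centre
- culture_flask: bystander: small pink culture flask lying flat beside the cartridge, 104 mm long with its red cap (towards its +y), 50 mm wide (x), 27 mm high; origin on the bench under its middle
- media_bottle: bystander: amber bottle with blue cap, 58 mm across, 145 mm high, upright on the bench between the stand and the cartridge, towards the robot; origin under its centre
- spray_bottle: bystander: spray bottle with blue trigger head, 70 mm across, 217 mm high, upright at the back; head reaches 79 mm towards its -x; origin under its centre
- conical_flask: bystander: pink conical flask with white stopper, 64 mm across its foot, 120 mm high, upright by the stand's hinge side at the plain-cradle end; origin under its centre
- beaker: bystander: open glass beaker, 72 mm across, 93 mm high, upright at an outer side of the work area; origin under its centre
- tip_box: bystander: closed blue pipette-tip box with clear lid, 117 mm (x) by 80 mm (y), 63 mm high, at an outer side of the work area; origin under its centre

How it is judged:
By the outcome, as a careful person would: the job done as asked, in the order asked, and still so for the second after the job is handed in, with the robot touching nothing.
It also fails if it takes over 72 s, if anything falls off the work surface, if the arm or the gripper's body presses on something with over 40 N, if the wrist force passes 120 N, or if a joint passes its speed limit or range.

## Working session

There is one attempt and no reset: what is moved stays moved. The work goes in short steps, Python scripts to look and compute and a tool call to move; the robot and the scene stay as the last step left them, time stands still between calls to the robot, and variables do not carry over. Pictures are saved under pics/ and viewed, at most 10 in all, crops included, and the job is handed in when it is done.

Besides the shell and the picture viewer there is one more tool, called after "Request:" as name(argument=value, ...) on one line, values as JSON. jog_arm: Moves the arm, as the interface text tells. Its arguments: {"type":"object","properties":{"increments":{"type":"array"},"grip_force":{"type":"number"}},"required":["increments"]}

```bash
mkdir -p pics; ls; cat > h.py <<'E'
import numpy as np, cv2
from bench import ctrl, vision
from scipy.spatial.transform import Rotation as R
def snap(n,f=None):
    im=vision.get_image(n)
    if f: cv2.imwrite('pics/'+f,im['color'])
    return im
def proj(im,p):
    E=np.array(im['extrinsics']);q=(E[:3,:3]@np.atleast_2d(p).T).T+E[:3,3]
    s=q[:,:2]/q[:,2:];k=1+im['k1']*(s**2).sum(1,keepdims=True)
    return s*k*[im['fx'],im['fy']]+[im['cx'],im['cy']]
def ray(im,uv):
    d=(np.array(uv,float)-[im['cx'],im['cy']])/[im['fx'],im['fy']];s=d.copy()
    for _ in range(20): s=d/(1+im['k1']*(s@s))
    E=np.array(im['extrinsics']);return -E[:3,:3].T@E[:3,3],E[:3,:3].T@np.r_[s,1]
def atz(im,uv,z):
    c,d=ray(im,uv);return c+d*(z-c[2])/d[2]
E
python3 - <<'E'
from h import *
s=ctrl.get_state();print(s['position'],s['tool_rot'],s['grip_width'],s['time'])
for n in('top','side'):
    im=snap(n,n+'0.png');c,_=ray(im,(256,192));print(n,c.round(3),im['fx'],im['k1'])
    for t in('cartridge','cart_blue','stand','flap','flap_ear','bolt','bolt_end','dish_stack','small_dish','culture_flask','media_bottle','spray_bottle','conical_flask','beaker','tip_box'):
        r=vision.spot_in(n,t)[:2];print(t,[(np.round(x['bbox']).astype(int).tolist(),round(x['conf'],2)) for x in r],[atz(im,((x['bbox'][0]+x['bbox'][2])/2,(x['bbox'][1]+x['bbox'][3])/2),0.03).round(3)[:2].tolist() for x in r[:1]])
E
```

```text
pics
[ 0.19049729 -0.62087102  0.2214396 ] [-3.10494062e+00 -4.65791358e-01  6.30611564e-04] 0.999465021104625 0.0
top [ 0.372 -0.011  1.303] 352.0755206709229 -0.09304464669682938
cartridge [([315, 211, 331, 229], 0.62), ([284, 202, 318, 254], 0.56)] [[0.542, -0.257]]
cart_blue [([285, 202, 316, 258], 0.74)] [[0.507, -0.172]]
stand [([171, 189, 239, 245], 0.68)] [[0.562, 0.174]]
flap [([171, 224, 186, 234], 0.55)] [[0.518, 0.273]]
flap_ear [([172, 219, 186, 234], 0.49), ([213, 246, 225, 265], 0.47)] [[0.529, 0.271]]
bolt [([247, 255, 263, 273], 0.37)] [[0.388, -0.005]]
bolt_end [([189, 184, 198, 205], 0.59)] [[0.646, 0.22]]
dish_stack [([206, 175, 233, 200], 0.72)] [[0.671, 0.123]]
small_dish [([314, 210, 332, 229], 0.67)] [[0.542, -0.255]]
culture_flask [([266, 222, 291, 253], 0.8)] [[0.482, -0.092]]
media_bottle [([246, 258, 265, 278], 0.7), ([287, 197, 316, 256], 0.37)] [[0.375, -0.005]]
spray_bottle [([254, 129, 271, 166], 0.67)] [[0.824, -0.042]]
conical_flask [([210, 249, 228, 266], 0.74)] [[0.414, 0.124]]
beaker [([365, 209, 394, 228], 0.61)] [[0.542, -0.465]]
tip_box [] []
s
[... 295 characters left out ...]
.504, 0.462]]
flap_ear [([226, 135, 242, 158], 0.51)] [[0.517, 0.478]]
bolt [([270, 151, 276, 155], 0.64)] [[0.67, 0.397]]
bolt_end [] []
dish_stack [([270, 180, 299, 202], 0.83)] [[0.669, 0.104]]
small_dish [([245, 265, 270, 289], 0.96), ([223, 135, 257, 167], 0.28)] [[0.544, -0.282]]
culture_flask [([213, 223, 251, 242], 0.93)] [[0.49, -0.103]]
media_bottle [([180, 180, 201, 229], 0.64)] [[0.366, 0.05]]
spray_bottle [([313, 153, 352, 228], 0.86)] [[0.83, 0.09]]
conical_flask [([201, 164, 220, 202], 0.84)] [[0.427, 0.182]]
beaker [([244, 305, 283, 359], 0.75), ([212, 221, 250, 241], 0.6)] [[0.542, -0.438]]
tip_box [([226, 140, 257, 163], 0.66), ([204, 164, 219, 205], 0.52)] [[0.545, 0.426]]
```

```bash
python3 - <<'E'
import cv2,numpy as np
t=cv2.imread('pics/top0.png');s=cv2.imread('pics/side0.png')
cv2.imwrite('pics/a.png',cv2.resize(t[165:285,160:340],None,fx=4.4,fy=4.4,interpolation=cv2.INTER_CUBIC))
cv2.imwrite('pics/b.png',cv2.resize(s[125:300,170:360],None,fx=3.4*1.2,fy=3.4,interpolation=cv2.INTER_CUBIC))
E
```

```text
(no output)
```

View pics/a.png

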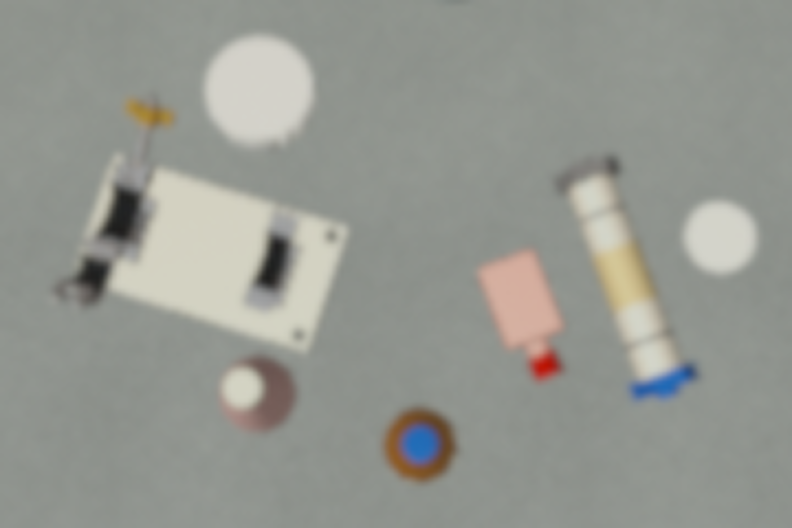

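View pics/b.png

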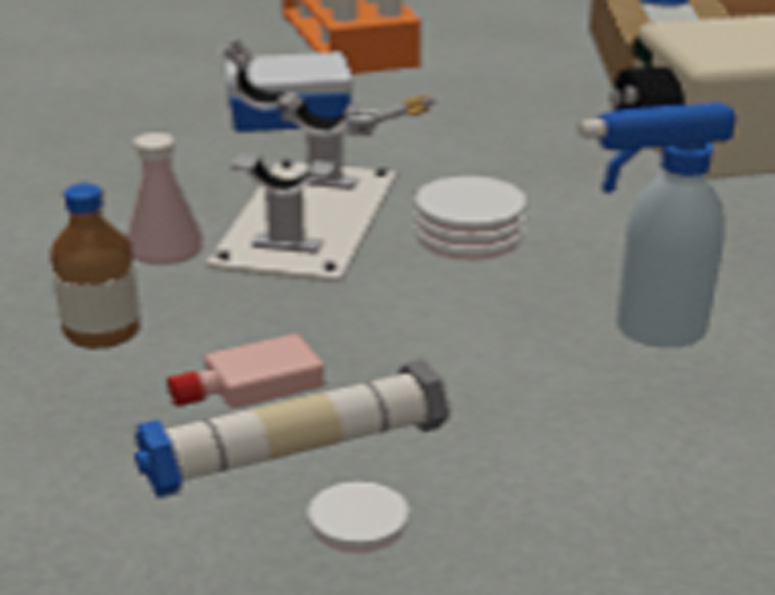

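```bash
cat > fit.py <<'E'
from h import *
from scipy.optimize import least_squares
T=snap('top');S=snap('side')
ca=lambda u,v:(160+u/4.4,165+v/4.4)
cb=lambda u,v:(170+u/4.08,125+v/3.4)
def pts(p,L):
    c,s=np.cos(p[2]),np.sin(p[2]);L=np.array(L,float)
    return np.c_[p[0]+c*L[:,0]-s*L[:,1],p[1]+s*L[:,0]+c*L[:,1],L[:,2]]
def fit(x0,obs):
    def f(p): return np.concatenate([(proj(i,pts(p,[l]))[0]-uv) for i,uv,l in obs])
    r=least_squares(f,x0,loss='soft_l1');print(r.x.round(4),np.degrees(r.x[2]).round(1),'res px',r.fun.round(1));return r.x
z=.008
st=fit([.56,.17,-.3],[(T,ca(115,155),(.055,.105,z)),(T,ca(348,228),(.055,-.105,z)),(T,ca(308,352),(-.055,-.105,z)),
 (S,cb(395,170),(.055,.105,z)),(S,cb(340,275),(.055,-.105,z)),(S,cb(210,265),(-.055,-.105,z))])
z=.025
ct=fit([.5,-.17,2],[(T,ca(588,173),(0,-.091,z)),(T,ca(663,383),(0,.091,z)),(S,cb(425,395),(0,-.091,z)),(S,cb(158,457),(0,.091,z))])
# flap / bolt angle hypotheses, stand frame
for th in(1.75,2.0,2.3):
    a=th+np.arctan2(11,65);q=pts(st,[(-.031+.0659*np.cos(a),.064,.1+.0659*np.sin(a))])
    print('ear',th,(proj(T,q)[0]-[160,165])*4.4,(proj(S,q)[0]-[170,125])*[4.08,3.4])
for b in(.8,.95,1.15):
    q=pts(st,[(.0365+.066*np.sin(b),.064,.084+.066*np.cos(b))])
    print('bolt',b,(proj(T,q)[0]-[160,165])*4.4,(proj(S,q)[0]-[170,125])*[4.08,3.4])
E
python3 fit.py; python3 -c "
from h import *
s=ctrl.get_state();print(R.from_rotvec(s['tool_rot']).as_matrix().round(3),s['position'],s['time'])"
```

```text
[ 0.544   0.1693 -0.3169] -18.2 res px [-0.4  0.2 -0.2 -0.2 -0.1  0.1  0.2  0.7  0.5  0.9 -0.6 -0.2]
[ 0.5144 -0.1766  1.8722] 107.3 res px [-0.3  0.4 -0.6 -0.2 -0.1  0.8  0.3  0.3]
ear 1.75 [ 76.48532322 268.94283958] [260.80554677  46.63734289]
ear 2.0 [ 72.26502604 288.75472413] [244.43786127  52.2970685 ]
ear 2.3 [ 69.94905223 308.90361237] [228.78656512  63.25944321]
bolt 0.8 [143.87758107 106.34482698] [421.1160334   87.68113686]
bolt 0.95 [148.23426345 100.95947142] [428.45078412  95.16007054]
bolt 1.15 [153.45793475  96.50388558] [435.91485184 106.08806585]
[[ 0.956  0.293  0.   ]
 [ 0.293 -0.956 -0.   ]
 [-0.     0.    -1.   ]] [ 0.19068846 -0.62141844  0.22258343] 1.7
```

Request:
jog_arm(increments=[{"tx": 17.6, "ty": -13.2, "wz": -0.124, "gripper": 0.7}, {"tx": 35.2, "ty": -26.4, "wz": -0.248, "gripper": 0.7}, {"tx": 52.8, "ty": -39.7, "wz": -0.372, "gripper": 0.7}, {"tx": 70.3, "ty": -52.9, "wz": -0.496, "gripper": 0.7}, {"tx": 87.9, "ty": -66.1, "wz": -0.62, "gripper": 0.7}])

```text
validation failed for argument at $.in...
```

Request:
jog_arm(increments=[{"tx": 22, "ty": -0.5, "wz": -0.124, "gripper": 0.7}, {"tx": 44, "ty": -1, "wz": -0.248, "gripper": 0.7}, {"tx": 66, "ty": -1.6, "wz": -0.372, "gripper": 0.7}, {"tx": 88, "ty": -2.2, "wz": -0.496, "gripper": 0.7}, {"tx": 110, "ty": -2.7, "wz": -0.62, "gripper": 0.7}])

```text
validation failed for argument at $.in...
```

Request:
jog_arm(increments=[{"tx": 17.6, "ty": -13.2, "tz": 0, "wx": 0, "wy": 0, "wz": -0.124, "gripper": 0.7}, {"tx": 35.2, "ty": -26.4, "tz": 0, "wx": 0, "wy": 0, "wz": -0.248, "gripper": 0.7}, {"tx": 52.8, "ty": -39.7, "tz": 0, "wx": 0, "wy": 0, "wz": -0.372, "gripper": 0.7}, {"tx": 70.3, "ty": -52.9, "tz": 0, "wx": 0, "wy": 0, "wz": -0.496, "gripper": 0.7}, {"tx": 87.9, "ty": -66.1, "tz": 0, "wx": 0, "wy": 0, "wz": -0.62, "gripper": 0.7}])

```text
time: 2.12
position: [0.2559, -0.5316, 0.2226]
tool_rot: [2.812, 1.4, -0.0]
ft_force: [0.2, -0.3, -0.3]
grip_width: 0.735
grip_force: 0.0
```

Request:
jog_arm(increments=[{"tx": 22, "ty": -0.5, "tz": 0, "wx": 0, "wy": 0, "wz": -0.124, "gripper": 0.7}, {"tx": 44, "ty": -1, "tz": 0, "wx": 0, "wy": 0, "wz": -0.248, "gripper": 0.7}, {"tx": 66, "ty": -1.6, "tz": 0, "wx": 0, "wy": 0, "wz": -0.372, "gripper": 0.7}, {"tx": 88, "ty": -2.2, "tz": 0, "wx": 0, "wy": 0, "wz": -0.496, "gripper": 0.7}, {"tx": 110, "ty": -2.7, "tz": 0, "wx": 0, "wy": 0, "wz": -0.62, "gripper": 0.7}])

```text
time: 2.53
position: [0.3206, -0.4425, 0.2228]
tool_rot: [2.251, 2.191, -0.0]
ft_force: [-0.8, -0.5, -0.4]
grip_width: 0.7
grip_force: 0.0
```

Request:
jog_arm(increments=[{"tx": 18.2, "ty": 12.3, "tz": 0, "wx": 0, "wy": 0, "wz": -0.124, "gripper": 0.7}, {"tx": 36.4, "ty": 24.7, "tz": 0, "wx": 0, "wy": 0, "wz": -0.248, "gripper": 0.7}, {"tx": 54.7, "ty": 37, "tz": 0, "wx": 0, "wy": 0, "wz": -0.372, "gripper": 0.7}, {"tx": 72.9, "ty": 49.4, "tz": 0, "wx": 0, "wy": 0, "wz": -0.496, "gripper": 0.7}, {"tx": 91.1, "ty": 61.7, "tz": 0, "wx": 0, "wy": 0, "wz": -0.62, "gripper": 0.7}])

```text
time: 2.95
position: [0.3852, -0.3535, 0.2228]
tool_rot: [1.475, 2.773, -0.001]
ft_force: [0.7, -0.3, 0.1]
grip_width: 0.697
grip_force: 0.0
```

Request:
jog_arm(increments=[{"tx": 7.7, "ty": 20.6, "tz": 0, "wx": 0, "wy": 0, "wz": -0.124, "gripper": 0.7}, {"tx": 15.3, "ty": 41.2, "tz": 0, "wx": 0, "wy": 0, "wz": -0.248, "gripper": 0.7}, {"tx": 23, "ty": 61.9, "tz": 0, "wx": 0, "wy": 0, "wz": -0.372, "gripper": 0.7}, {"tx": 30.6, "ty": 82.5, "tz": 0, "wx": 0, "wy": 0, "wz": -0.496, "gripper": 0.7}, {"tx": 38.3, "ty": 103.1, "tz": 0, "wx": 0, "wy": 0, "wz": -0.62, "gripper": 0.7}])

```text
time: 3.37
position: [0.4499, -0.2646, 0.2228]
tool_rot: [0.559, 3.091, -0.001]
ft_force: [0.6, -0.1, 0.2]
grip_width: 0.703
grip_force: 0.0
```

Request:
jog_arm(increments=[{"tx": -5.7, "ty": 21.2, "tz": 0, "wx": 0, "wy": 0, "wz": -0.124, "gripper": 0.7}, {"tx": -11.5, "ty": 42.5, "tz": 0, "wx": 0, "wy": 0, "wz": -0.248, "gripper": 0.7}, {"tx": -17.2, "ty": 63.7, "tz": 0, "wx": 0, "wy": 0, "wz": -0.372, "gripper": 0.7}, {"tx": -23, "ty": 85, "tz": 0, "wx": 0, "wy": 0, "wz": -0.496, "gripper": 0.7}, {"tx": -28.7, "ty": 106.2, "tz": 0, "wx": 0, "wy": 0, "wz": -0.62, "gripper": 0.7}])

```text
time: 3.78
position: [0.5145, -0.1755, 0.2228]
tool_rot: [-0.411, 3.114, -0.001]
ft_force: [0.0, 0.2, -0.5]
grip_width: 0.703
grip_force: 0.0
```

```bash
cat > w.py <<'E'
from h import *
import sys
im=snap('wrist',sys.argv[1]);s=ctrl.get_state()
print(s['position'].round(4) if hasattr(s['position'],'round') else s['position'],R.from_rotvec(s['tool_rot']).as_matrix().round(4).tolist(),np.round(s['joint_positions'],2),s['time'])
E
python3 w.py w1.png; python3 - <<'E'
from h import *
im=snap('wrist')
import pickle;pickle.dump({k:v for k,v in im.items()},open('w1.pkl','wb'))
print(vision.spot_in('wrist','cartridge')[:2])
E
```

```text
[ 0.5172 -0.1702  0.223 ] [[-0.9626, -0.2708, 0.0031], [-0.2708, 0.9626, 0.0027], [-0.0037, 0.0017, -1.0]] [ 0.9   0.14 -0.69  1.7   0.09  1.33  2.04] 3.8333
[{'bbox': [217.0, 63.4, 280.7, 254.3], 'conf': 0.95}, {'bbox': [437.9, 180.5, 512.0, 242.4], 'conf': 0.66}]
```

View pics/w1.png

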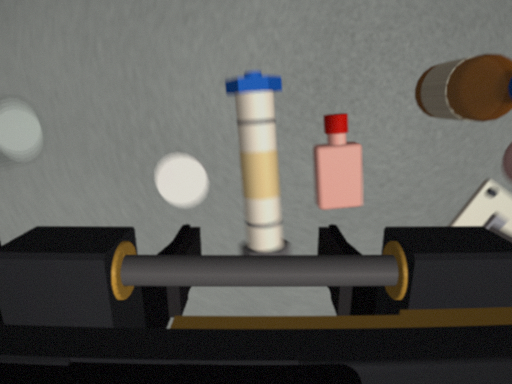

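```bash
cat > m.py <<'E'
from h import *
import pickle
im=pickle.load(open('w1.pkl','rb'))
P={k:atz(im,uv,z) for k,uv,z in(('blue',(253,85),.025),('r1',(256.5,121),.025),('band',(260,175),.025),('r2',(263.5,224),.025))}
for k,v in P.items(): print(k,v.round(4)[:2])
d=P['r1']-P['r2'];print('az',np.degrees(np.arctan2(d[1],d[0])),'mid',((P['r1']+P['r2'])/2).round(4),np.linalg.norm(P['blue']-(P['r1']+P['r2'])/2))
s=ctrl.get_state();print(s['position'],R.from_rotvec(s['tool_rot']).as_matrix().round(4).tolist(),s['time'])
g=cv2.cvtColor(im['color'],cv2.COLOR_BGR2GRAY)
for r in(100,135,150,200,215):print(r,g[r,225:295:2])
E
python3 m.py
```

```text
blue [ 0.4337 -0.1984]
r1 [ 0.4676 -0.1852]
band [ 0.5222 -0.1661]
r2 [ 0.5758 -0.1469]
az -160.45558865548458 mid [ 0.5217 -0.1661  0.025 ] 0.09379091079092762
[ 0.51482057 -0.17429769  0.22275204] [[-0.9665, -0.2567, 0.0006], [-0.2567, 0.9665, 0.0005], [-0.0007, 0.0003, -1.0]] 3.9333
100 [129 133 133 120 113 125 142 162 175 184 196 208 212 216 219 218 220 217
 217 212 203 191 165 131 126 129 128 128 129 130 130 135 132 129 132]
135 [130 133 134 133 122 113 128 146 162 176 189 198 208 215 217 219 220 220
 219 217 211 200 185 148 132 133 134 132 129 132 130 131 133 132 133]
150 [135 134 133 132 125  97 107 120 135 151 162 173 180 183 191 195 198 201
 200 194 188 179 168 148 130 130 134 130 137 135 129 133 133 130 133]
200 [133 130 130 131 127 132 122 113 132 150 168 180 194 205 211 216 217 220
 220 220 217 213 203 188 151 130 132 134 132 132 134 133 134 132 133]
215 [132 135 139 133 128 136 122  87 121 139 158 175 189 200 210 215 216 219
 220 220 217 209 180 132  98 126 132 136 132 131 130 134 131 130 134]
```

Request:
jog_arm(increments=[{"tx": 0, "ty": 0, "tz": 0, "wx": 0, "wy": 0, "wz": -0.06, "gripper": 0.7}, {"tx": 0, "ty": 0, "tz": 0, "wx": 0, "wy": 0, "wz": -0.06, "gripper": 0.7}, {"tx": 0, "ty": 0, "tz": 0, "wx": 0, "wy": 0, "wz": -0.06, "gripper": 0.7}, {"tx": 0, "ty": 0, "tz": 0, "wx": 0, "wy": 0, "wz": -0.06, "gripper": 0.7}, {"tx": 0, "ty": 0, "tz": 0, "wx": 0, "wy": 0, "wz": -0.06, "gripper": 0.7}])

```text
time: 4.35
position: [0.5136, -0.177, 0.2226]
tool_rot: [0.491, -3.103, 0.0]
ft_force: [-0.1, -0.5, 0.7]
grip_width: 0.699
grip_force: 0.0
```

```bash
cat > m2.py <<'E'
from h import *
im=snap('wrist','w2.png')
hsv=cv2.cvtColor(im['color'],cv2.COLOR_BGR2HSV);b=im['color'].astype(int)
blue=((hsv[...,0]>100)&(hsv[...,0]<125)&(hsv[...,1]>150)&(hsv[...,2]>80)).astype(np.uint8)
n,l,st,ce=cv2.connectedComponentsWithStats(blue)
for i in np.argsort(-st[1:,4])[:3]+1: print('blue',st[i],ce[i].round(1),atz(im,ce[i],.025).round(4))
band=((hsv[...,0]>17)&(hsv[...,0]<32)&(hsv[...,1]>50)&(hsv[...,2]>120)).astype(np.uint8)
n,l,st,ce=cv2.connectedComponentsWithStats(band)
for i in np.argsort(-st[1:,4])[:2]+1: print('band',st[i],ce[i].round(1),atz(im,ce[i],.035).round(4))
s=ctrl.get_state();print(s['position'],R.from_rotvec(s['tool_rot']).as_matrix().round(4).tolist(),s['time'])
# tool axis projections
p=np.array(s['position']);Rm=R.from_rotvec(s['tool_rot']).as_matrix();print('TCP px',proj(im,p[None]).round(1), 'cam',ray(im,(256,192))[0])
print('fixed-cam mid px',proj(im,[[.5144,-.1766,.025]]).round(1))
E
python3 m2.py
```

```text
blue [232  71  55  20 830] [258.8  82. ] [ 0.4261 -0.2044  0.025 ]
band [ 243  149   35   50 1629] [260.4 173.9] [ 0.5147 -0.174   0.035 ]
band [111 251  13  49 272] [115.3 276.3] [ 0.6823 -0.2974  0.035 ]
[ 0.51372346 -0.17683239  0.22259535] [[-0.951, -0.3093, -0.0], [-0.3093, 0.951, -0.0003], [0.0001, -0.0003, -1.0]] 4.4
TCP px [[256.8 243. ]] cam [ 0.44749906 -0.19696163  0.3838112 ]
fixed-cam mid px [[258.1 171.1]]
```

Request:
jog_arm(increments=[{"tx": 0, "ty": 0.5, "tz": 30, "wx": 0, "wy": 0, "wz": -0.01, "gripper": 0.7}, {"tx": 0, "ty": 1.5, "tz": 65, "wx": 0, "wy": 0, "wz": -0.015, "gripper": 0.7}, {"tx": 0, "ty": 1.5, "tz": 100, "wx": 0, "wy": 0, "wz": -0.015, "gripper": 0.7}, {"tx": 0, "ty": 1.5, "tz": 130, "wx": 0, "wy": 0, "wz": -0.015, "gripper": 0.7}, {"tx": 0, "ty": 1.5, "tz": 150, "wx": 0, "wy": 0, "wz": -0.015, "gripper": 0.7}])

```text
time: 4.82
position: [0.5115, -0.1746, 0.0695]
tool_rot: [0.516, -3.096, -0.003]
ft_force: [-0.0, 0.3, -0.2]
grip_width: 0.703
grip_force: 0.0
```

Request:
jog_arm(increments=[{"tx": 0, "ty": 0, "tz": 20, "wx": 0, "wy": 0, "wz": 0, "gripper": 0.7}, {"tx": 0, "ty": 0, "tz": 38, "wx": 0, "wy": 0, "wz": 0, "gripper": 0.7}, {"tx": 0, "ty": 0, "tz": 52, "wx": 0, "wy": 0, "wz": 0, "gripper": 0.7}, {"tx": 0, "ty": 0, "tz": 61, "wx": 0, "wy": 0, "wz": 0, "gripper": 0.7}, {"tx": 0, "ty": 0, "tz": 64, "wx": 0, "wy": 0, "wz": 0, "gripper": 0.7}])

```text
time: 5.23
position: [0.5124, -0.1748, 0.0071]
tool_rot: [0.516, -3.097, -0.002]
ft_force: [0.1, 0.4, 0.6]
grip_width: 0.698
grip_force: 0.0
```

Request:
jog_arm(increments=[{"tx": 0, "ty": 0, "tz": 0, "wx": 0, "wy": 0, "wz": 0, "gripper": 0.65}, {"tx": 0, "ty": 0, "tz": 0, "wx": 0, "wy": 0, "wz": 0, "gripper": 0.55}, {"tx": 0, "ty": 0, "tz": 0, "wx": 0, "wy": 0, "wz": 0, "gripper": 0.45}, {"tx": 0, "ty": 0, "tz": 0, "wx": 0, "wy": 0, "wz": 0, "gripper": 0.4}, {"tx": 0, "ty": 0, "tz": 0, "wx": 0, "wy": 0, "wz": 0, "gripper": 0.4}], grip_force=25)

```text
time: 5.65
position: [0.5144, -0.1758, 0.0096]
tool_rot: [-0.517, 3.097, -0.003]
ft_force: [0.9, -0.3, 2.3]
grip_width: 0.449
grip_force: 25.0
```

Request:
jog_arm(increments=[{"tx": 0, "ty": 0, "tz": -10, "wx": 0, "wy": 0, "wz": 0, "gripper": 0.4}, {"tx": 0, "ty": 0, "tz": -30, "wx": 0, "wy": 0, "wz": 0, "gripper": 0.4}, {"tx": 0, "ty": 0, "tz": -60, "wx": 0, "wy": 0, "wz": 0, "gripper": 0.4}, {"tx": 0, "ty": 0, "tz": -90, "wx": 0, "wy": 0, "wz": 0, "gripper": 0.4}, {"tx": 0, "ty": 0, "tz": -120, "wx": 0, "wy": 0, "wz": 0, "gripper": 0.4}], grip_force=30)

```text
time: 6.07
position: [0.5126, -0.1742, 0.1299]
tool_rot: [0.519, -3.097, -0.002]
ft_force: [0.4, -1.0, -1.8]
grip_width: 0.449
grip_force: 30.0
```

Request:
jog_arm(increments=[{"tx": 0, "ty": 0, "tz": -30, "wx": 0, "wy": 0, "wz": 0, "gripper": 0.4}, {"tx": 0, "ty": 0, "tz": -60, "wx": 0, "wy": 0, "wz": 0, "gripper": 0.4}, {"tx": 0, "ty": 0, "tz": -85, "wx": 0, "wy": 0, "wz": 0, "gripper": 0.4}, {"tx": 0, "ty": 0, "tz": -103, "wx": 0, "wy": 0, "wz": 0, "gripper": 0.4}, {"tx": 0, "ty": 0, "tz": -110, "wx": 0, "wy": 0, "wz": 0, "gripper": 0.4}])

```text
time: 6.48
position: [0.5145, -0.1747, 0.2421]
tool_rot: [-0.518, 3.095, -0.004]
ft_force: [0.3, -0.3, -3.3]
grip_width: 0.451
grip_force: 30.0
```

Request:
jog_arm(increments=[{"tx": -5, "ty": 12, "tz": 0, "wx": 0, "wy": 0, "wz": 0.08, "gripper": 0.4}, {"tx": -12, "ty": 28, "tz": 0, "wx": 0, "wy": 0, "wz": 0.19, "gripper": 0.4}, {"tx": -19, "ty": 45, "tz": 0, "wx": 0, "wy": 0, "wz": 0.31, "gripper": 0.4}, {"tx": -27, "ty": 62, "tz": 0, "wx": 0, "wy": 0, "wz": 0.43, "gripper": 0.4}, {"tx": -34.9, "ty": 79.2, "tz": 0, "wx": 0, "wy": 0, "wz": 0.5545, "gripper": 0.4}])

```text
time: 6.9
position: [0.5198, -0.0876, 0.2376]
tool_rot: [-0.359, -3.119, -0.0]
ft_force: [-0.0, 0.2, -3.0]
grip_width: 0.45
grip_force: 30.0
```

Request:
jog_arm(increments=[{"tx": 2.4, "ty": 17.2, "tz": 0, "wx": 0, "wy": 0, "wz": 0.111, "gripper": 0.4}, {"tx": 4.8, "ty": 34.3, "tz": 0, "wx": 0, "wy": 0, "wz": 0.222, "gripper": 0.4}, {"tx": 7.3, "ty": 51.5, "tz": 0, "wx": 0, "wy": 0, "wz": 0.333, "gripper": 0.4}, {"tx": 9.7, "ty": 68.6, "tz": 0, "wx": 0, "wy": 0, "wz": 0.444, "gripper": 0.4}, {"tx": 12.1, "ty": 85.8, "tz": 0, "wx": 0, "wy": 0, "wz": 0.5545, "gripper": 0.4}])

```text
time: 7.32
position: [0.5269, -0.0013, 0.2375]
tool_rot: [-1.198, -2.902, 0.001]
ft_force: [-0.2, 0.7, -2.1]
grip_width: 0.449
grip_force: 30.0
```

Request:
jog_arm(increments=[{"tx": 11, "ty": 13.3, "tz": 0, "wx": 0, "wy": 0, "wz": 0.111, "gripper": 0.4}, {"tx": 22.1, "ty": 26.6, "tz": 0, "wx": 0, "wy": 0, "wz": 0.222, "gripper": 0.4}, {"tx": 33.2, "ty": 40, "tz": 0, "wx": 0, "wy": 0, "wz": 0.333, "gripper": 0.4}, {"tx": 44.2, "ty": 53.3, "tz": 0, "wx": 0, "wy": 0, "wz": 0.444, "gripper": 0.4}, {"tx": 55.3, "ty": 66.6, "tz": 0, "wx": 0, "wy": 0, "wz": 0.5545, "gripper": 0.4}])

```text
time: 7.73
position: [0.5342, 0.0848, 0.2375]
tool_rot: [-1.947, -2.464, 0.003]
ft_force: [-0.4, -0.3, -3.4]
grip_width: 0.451
grip_force: 30.0
```

Request:
jog_arm(increments=[{"tx": 20, "ty": 6.5, "tz": 0, "wx": 0, "wy": 0, "wz": 0.12, "gripper": 0.4}, {"tx": 40, "ty": 13, "tz": 0, "wx": 0, "wy": 0, "wz": 0.24, "gripper": 0.4}, {"tx": 57, "ty": 19, "tz": 0, "wx": 0, "wy": 0, "wz": 0.36, "gripper": 0.4}, {"tx": 72, "ty": 24, "tz": 0, "wx": 0, "wy": 0, "wz": 0.47, "gripper": 0.4}, {"tx": 82.1, "ty": 27.5, "tz": 0, "wx": 0, "wy": 0, "wz": 0.5545, "gripper": 0.4}])

```text
time: 8.15
position: [0.5412, 0.1724, 0.2375]
tool_rot: [-2.544, -1.84, 0.003]
ft_force: [0.1, 0.9, -2.7]
grip_width: 0.453
grip_force: 30.0
```

Request:
jog_arm(increments=[{"tx": 0, "ty": 0, "tz": 0, "wx": 0, "wy": 0, "wz": 0, "gripper": 0.4}, {"tx": 0, "ty": 0, "tz": 0, "wx": 0, "wy": 0, "wz": 0, "gripper": 0.4}, {"tx": 0, "ty": 0, "tz": 0, "wx": 0, "wy": 0, "wz": 0, "gripper": 0.4}, {"tx": 0, "ty": 0, "tz": 0, "wx": 0, "wy": 0, "wz": 0, "gripper": 0.4}, {"tx": 0, "ty": 0, "tz": 0, "wx": 0, "wy": 0, "wz": 0, "gripper": 0.4}])

```text
time: 8.57
position: [0.5427, 0.1688, 0.2384]
tool_rot: [2.544, 1.843, -0.001]
ft_force: [-0.2, -0.8, -2.1]
grip_width: 0.452
grip_force: 30.0
```

```bash
python3 w.py w3.png; python3 - <<'E'
from h import *
import pickle
pickle.dump(snap('wrist'),open('w3.pkl','wb'))
for n in('top','side'): pickle.dump(snap(n,n+'3.png'),open(n+'3.pkl','wb'))
E
```

```text
[0.5427 0.1691 0.2384] [[0.3116, 0.9502, -0.0002], [0.9502, -0.3116, -0.0006], [-0.0006, -0.0, -1.0]] [ 0.34  0.21 -0.78  1.61  0.15  1.38 -0.78] 8.6167
```

View pics/w3.png

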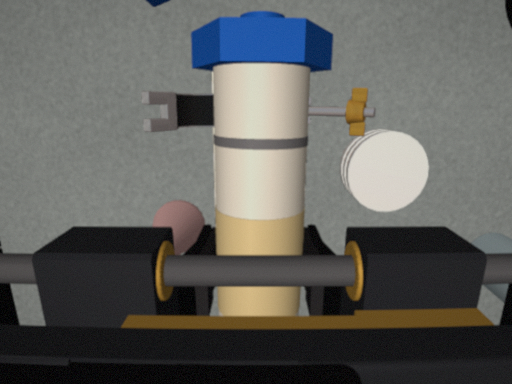

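```bash
cat > j.py <<'E'
from h import *
import pickle
from scipy.optimize import least_squares
W,T,S=[pickle.load(open(f+'3.pkl','rb')) for f in('w','top','side')]
ca=lambda u,v:(160+u/4.4,165+v/4.4)
cb=lambda u,v:(170+u/4.08,125+v/3.4)
def model(p,k):
    x,y,yaw,f,b=p
    t,*a=k
    if t=='p': L=a
    if t=='b': L=(.0365+a[0]*np.sin(b),.064,.084+a[0]*np.cos(b))
    if t=='f': r,h=a;L=(-.031+r*np.cos(f)-h*np.sin(f),.064,.1+r*np.sin(f)+h*np.cos(f))
    c,s=np.cos(yaw),np.sin(yaw);return np.array([[x+c*L[0]-s*L[1],y+s*L[0]+c*L[1],L[2]]])
z=.008
obs=[(T,ca(115,155),('p',.055,.105,z),1),(T,ca(348,228),('p',.055,-.105,z),1),(T,ca(308,352),('p',-.055,-.105,z),1),
 (S,cb(395,170),('p',.055,.105,z),1),(S,cb(340,275),('p',.055,-.105,z),1),(S,cb(210,265),('p',-.055,-.105,z),1),
 (W,(374,111.5),('b',.066),.6),(W,(357,111),('b',.0515),.6),(W,(143,111.5),('f',.078,.007),.5),(W,(177,110.5),('f',.052,.005),.5),
 (T,ca(155,93),('b',.066),1),(S,cb(432,102),('b',.066),1),(T,ca(60,290),('f',.078,.007),1),(S,cb(237,48),('f',.078,.007),1)]
f=lambda p:np.concatenate([w*(proj(i,model(p,k))[0]-uv) for i,uv,k,w in obs])
r=least_squares(f,[.544,.169,-.317,2.05,1.],loss='soft_l1')
print(r.x.round(4),np.degrees(r.x[2]));print(r.fun.reshape(-1,2).round(1).tolist())
s=ctrl.get_state();p=np.array(s['position']);Rm=R.from_rotvec(s['tool_rot']).as_matrix()
za=p[2]+.0154
for n,uv,zz in(('cap in',(262,68),za+.025),('ring',(261,142),za+.02),('band end',(260,210),za+.02),('cap out',(262,22),za+.025)):
    print(n,(Rm.T@(atz(W,uv,zz)-p)*1e3).round(1))
E
python3 j.py
```

```text
[ 0.5446  0.1718 -0.323   2.1442  1.0926] -18.508859209097462
[[-0.9, -0.1], [-0.8, -0.1], [-1.0, 0.1], [0.4, 0.5], [0.4, 0.5], [-0.6, -0.7], [0.3, 0.2], [0.0, 0.2], [1.7, 0.1], [-0.4, 0.3], [-1.2, 0.8], [0.6, 0.0], [0.3, 2.4], [-1.1, -1.3]]
cap in [ 83.7   1.5 -40.4]
ring [ 58.    1.2 -35.4]
band end [ 31.5   0.8 -35.4]
cap out [ 98.3   1.5 -40.4]
```

Request:
jog_arm(increments=[{"tx": 1.5, "ty": 0.5, "tz": 15, "wx": 0, "wy": 0, "wz": 0, "gripper": 0.4}, {"tx": 3, "ty": 1, "tz": 40, "wx": 0, "wy": 0, "wz": 0, "gripper": 0.4}, {"tx": 3, "ty": 1, "tz": 65, "wx": 0, "wy": 0, "wz": 0, "gripper": 0.4}, {"tx": 3, "ty": 1, "tz": 90, "wx": 0, "wy": 0, "wz": 0, "gripper": 0.4}, {"tx": 3, "ty": 1, "tz": 105, "wx": 0, "wy": 0, "wz": 0, "gripper": 0.4}])

```text
time: 9.18
position: [0.5432, 0.1719, 0.1308]
tool_rot: [-2.543, -1.844, 0.005]
ft_force: [-0.4, -0.4, -3.1]
grip_width: 0.452
grip_force: 30.0
```

Request:
jog_arm(increments=[{"tx": 0, "ty": 0, "tz": 10, "wx": 0, "wy": 0, "wz": 0, "gripper": 0.4}, {"tx": 0, "ty": 0, "tz": 18, "wx": 0, "wy": 0, "wz": 0, "gripper": 0.4}, {"tx": 0, "ty": 0, "tz": 24, "wx": 0, "wy": 0, "wz": 0, "gripper": 0.4}, {"tx": 0, "ty": 0, "tz": 27, "wx": 0, "wy": 0, "wz": 0, "gripper": 0.4}, {"tx": 0, "ty": 0, "tz": 28, "wx": 0, "wy": 0, "wz": 0, "gripper": 0.4}])

```text
time: 9.6
position: [0.5447, 0.1728, 0.1057]
tool_rot: [2.543, 1.844, 0.001]
ft_force: [0.4, 0.2, -1.8]
grip_width: 0.451
grip_force: 30.0
```

```bash
python3 w.py w4.png; python3 - <<'E'
from h import *
s=snap('side','side4.png')['color'];w=cv2.imread('pics/w4.png')
a=cv2.resize(s[120:215,200:310],(600,518),interpolation=cv2.INTER_CUBIC)
cv2.imwrite('pics/c.png',a)
E
```

```text
[0.5448 0.1728 0.1059] [[0.3107, 0.9505, 0.0007], [0.9505, -0.3107, 0.0001], [0.0003, 0.0006, -1.0]] [ 0.29  0.33 -0.76  1.77  0.25  1.14 -0.86] 9.65
```

View pics/c.png

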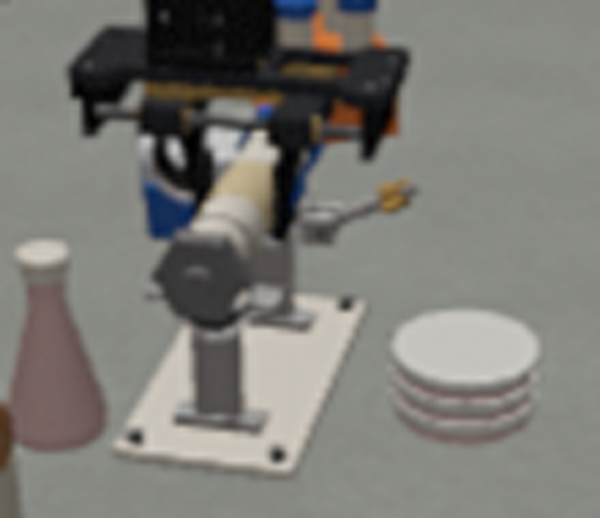

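View pics/w4.png

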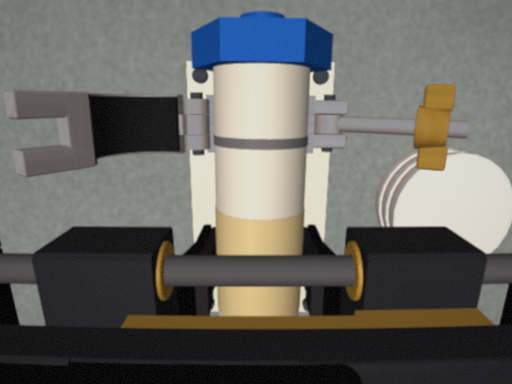

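```bash
python3 - <<'E'
from h import *
im=snap('wrist');g=im['color'].astype(int).sum(2)//3
s=ctrl.get_state();p=np.array(s['position']);Rm=R.from_rotvec(s['tool_rot']).as_matrix();print(p.round(4))
tl=lambda uv,z:(Rm.T@(atz(im,uv,z)-p)*1e3).round(1)
for r in(90,170,200,215):
    row=g[r];print(r,'L',row[180:222].tolist(),'R',row[300:340].tolist())
za=p[2]+.0154
for n,uv,z in(('pl',(188.5,75),.008),('pr',(334.5,75),.008),('tubeL',(213.5,100),za),('tubeR',(309,100),za),('tubeL2',(217,195),za),('tubeR2',(304.5,195),za),('holeL',(201,76),.008),('holeR',(321,76),.008)):print(n,tl(uv,z))
E
cat > k.py <<'E'
exec(open('j.py').read().split('obs=[')[0])
W=snap('wrist')
obs=[(W,(466,129),('b',.066),1),(W,(433,127),('b',.0515),1),(W,(331,123),('p',.0365,.064,.090),.7),(W,(197,124),('p',-.031,.064,.105),.5),(W,(8,131),('f',.078,.007),.6),(W,(188.5,75),('p',-.055,.095,.008),1),(W,(334.5,75),('p',.055,.095,.008),1)]
def f(p): return np.concatenate([w*(proj(i,model(p,k))[0]-uv)*([1,0.0] if k[0]=='p' and k[2]>.09 else [1,1]) for i,uv,k,w in obs])
r=least_squares(f,[.5446,.1718,-.323,2.14,1.09],loss='soft_l1');print(r.x.round(4),np.degrees(r.x[2]));print(r.fun.reshape(-1,2).round(1).tolist())
E
python3 k.py
```

```text
[0.545  0.1729 0.1063]
90 L [133, 132, 135, 134, 133, 128, 139, 194, 216, 219, 218, 219, 219, 218, 220, 218, 219, 218, 218, 220, 218, 218, 218, 218, 217, 216, 217, 217, 217, 218, 217, 217, 213, 188, 160, 160, 169, 172, 177, 181, 184, 187] R [144, 142, 136, 130, 127, 120, 113, 105, 119, 172, 209, 217, 216, 216, 215, 217, 216, 216, 215, 215, 215, 217, 217, 215, 215, 215, 216, 216, 216, 216, 215, 213, 184, 140, 129, 128, 129, 130, 130, 133]
170 L [137, 138, 137, 136, 134, 136, 138, 132, 133, 148, 181, 211, 217, 218, 218, 218, 218, 217, 219, 218, 218, 217, 217, 218, 219, 217, 219, 218, 217, 216, 218, 218, 218, 217, 202, 174, 163, 166, 172, 177, 180, 185] R [131, 127, 118, 108, 109, 146, 193, 216, 216, 216, 216, 217, 216, 216, 216, 217, 216, 217, 216, 217, 216, 216, 216, 215, 215, 216, 214, 199, 158, 138, 139, 139, 140, 136, 134, 132, 135, 135, 137, 135]
200 L [131, 135, 134, 133, 138, 139, 135, 135, 135, 132, 130, 162, 206, 217, 218, 217, 218, 218, 217, 218, 216, 218, 217, 217, 218, 216, 217, 217, 217, 217, 217, 217, 218, 216, 214, 197, 169, 163, 167, 174, 180, 182] R [124, 115, 105, 121
[... 251 characters left out ...]
1, 209, 217, 216, 217, 216, 218, 216, 216, 217, 218, 217, 217, 217, 217, 218, 218, 217, 217, 217, 219, 218, 213, 184, 145, 137, 144, 149, 152, 153] R [100, 95, 87, 110, 175, 212, 216, 216, 217, 216, 215, 215, 216, 216, 215, 215, 215, 215, 215, 214, 217, 216, 216, 216, 205, 171, 142, 136, 132, 132, 133, 133, 134, 134, 135, 133, 134, 136, 132, 132]
pl [ 93.4 -51.8  98.3]
pr [93.4 55.7 98.4]
tubeL [ 74.  -19.  -15.4]
tubeR [ 73.9  21.1 -15.3]
tubeL2 [ 32.7 -18.8 -15.4]
tubeR2 [ 32.6  20.5 -15.4]
holeL [ 92.6 -42.6  98.3]
holeR [92.6 45.8 98.4]
[ 0.5451  0.1719 -0.3302  2.2797  1.2075] -18.916462787654183
[[-0.1, -0.3], [0.4, 0.2], [0.2, 0.4], [-0.4, -0.3], [-0.0, 0.0], [-2.3, -0.0], [1.0, 0.0]]
```

```bash
python3 - <<'E'
from h import *
im=snap('wrist')
s=ctrl.get_state();p=np.array(s['position']);Rm=R.from_rotvec(s['tool_rot']).as_matrix()
tl=lambda uv,z:Rm.T@(atz(im,uv,z)-p)*1e3
za=p[2]+.0154
for r,a,b in((90,186.8,332.1),(170,189.8,327.6),(200,191.2,325.8),(215,192,325)):
    A,B=tl((a,r),.008),tl((b,r),.008);print('plate',r,((A+B)/2).round(2)[:2],(B-A)[1].round(1))
for r,a,b in((90,213.2,308.7),(170,214.7,305.2),(200,215.4,303.8)):
    A,B=tl((a,r),za),tl((b,r),za);print('tube',r,((A+B)/2).round(2)[:2],(B-A)[1].round(1))
E
```

```text
plate 90 [82.87  0.63] 108.1
plate 170 [22.34  0.03] 108.4
plate 200 [-2.18 -0.15] 108.3
plate 215 [-14.89  -0.17] 108.4
tube 90 [78.12  1.05] 39.9
tube 170 [44.14  0.64] 40.0
tube 200 [30.36  0.48] 40.0
```

Request:
jog_arm(increments=[{"tx": -0.5, "ty": -0.1, "tz": 5, "wx": 0, "wy": 0, "wz": 0, "gripper": 0.4}, {"tx": -1, "ty": -0.2, "tz": 9, "wx": 0, "wy": 0, "wz": 0, "gripper": 0.4}, {"tx": -1, "ty": -0.2, "tz": 13, "wx": 0, "wy": 0, "wz": 0, "gripper": 0.4}, {"tx": -1, "ty": -0.2, "tz": 16, "wx": 0, "wy": 0, "wz": 0, "gripper": 0.4}, {"tx": -1, "ty": -0.2, "tz": 17, "wx": 0, "wy": 0, "wz": 0, "gripper": 0.4}])

```text
time: 10.27
position: [0.5435, 0.1716, 0.0876]
tool_rot: [-2.543, -1.844, 0.002]
ft_force: [0.1, 0.7, -3.4]
grip_width: 0.454
grip_force: 30.0
```

Request:
jog_arm(increments=[{"tx": 0, "ty": 0, "tz": 1, "wx": 0, "wy": 0, "wz": 0, "gripper": 0.4}, {"tx": 0, "ty": 0, "tz": 2, "wx": 0, "wy": 0, "wz": 0, "gripper": 0.4}, {"tx": 0, "ty": 0, "tz": 3, "wx": 0, "wy": 0, "wz": 0, "gripper": 0.4}, {"tx": 0, "ty": 0, "tz": 4, "wx": 0, "wy": 0, "wz": 0, "gripper": 0.4}, {"tx": 0, "ty": 0, "tz": 4, "wx": 0, "wy": 0, "wz": 0, "gripper": 0.4}])

```text
time: 10.68
position: [0.5441, 0.1718, 0.0845]
tool_rot: [2.543, 1.844, 0.0]
ft_force: [0.4, 0.2, -2.1]
grip_width: 0.451
grip_force: 30.0
```

Request:
jog_arm(increments=[{"tx": 0, "ty": 0, "tz": 0.5, "wx": 0, "wy": 0, "wz": 0, "gripper": 0.4}, {"tx": 0, "ty": 0, "tz": 1, "wx": 0, "wy": 0, "wz": 0, "gripper": 0.4}, {"tx": 0, "ty": 0, "tz": 1.3, "wx": 0, "wy": 0, "wz": 0, "gripper": 0.4}, {"tx": 0, "ty": 0, "tz": 1.5, "wx": 0, "wy": 0, "wz": 0, "gripper": 0.4}, {"tx": 0, "ty": 0, "tz": 1.5, "wx": 0, "wy": 0, "wz": 0, "gripper": 0.4}])

```text
time: 11.1
position: [0.5443, 0.1718, 0.0841]
tool_rot: [2.543, 1.844, 0.001]
ft_force: [-1.7, -1.3, 5.2]
grip_width: 0.455
grip_force: 30.0
```

```bash
python3 - <<'E'
from h import *
for _ in range(4):
    snap('wrist'); s=ctrl.get_state();print(np.round(s['position'],4),np.round(s['ft_force'],1),np.round(s['torque'],2))
E
```

```text
[0.5443 0.1718 0.0841] [-1.5 -0.9  5.5] [-0.35  0.4   0.13]
[0.5443 0.1718 0.084 ] [-1.8 -1.5  6.1] [-0.31  0.43  0.15]
[0.5443 0.1718 0.0841] [-2.3 -0.7  5.5] [-0.28  0.46  0.06]
[0.5443 0.1718 0.0841] [-2.2 -1.6  5.2] [-0.34  0.45  0.09]
```

Request:
jog_arm(increments=[{"tx": 0, "ty": 0, "tz": -0.5, "wx": 0, "wy": 0, "wz": 0, "gripper": 0.46}, {"tx": 0, "ty": 0, "tz": -0.5, "wx": 0, "wy": 0, "wz": 0, "gripper": 0.5}, {"tx": 0, "ty": 0, "tz": -0.5, "wx": 0, "wy": 0, "wz": 0, "gripper": 0.6}, {"tx": 0, "ty": 0, "tz": -0.5, "wx": 0, "wy": 0, "wz": 0, "gripper": 0.7}, {"tx": 0, "ty": 0, "tz": -0.5, "wx": 0, "wy": 0, "wz": 0, "gripper": 0.7}])

```text
time: 11.72
position: [0.5439, 0.1719, 0.0834]
tool_rot: [-2.543, -1.844, -0.0]
ft_force: [0.8, 1.0, 0.2]
grip_width: 0.638
grip_force: 0.0
```

Request:
jog_arm(increments=[{"tx": 0, "ty": 0, "tz": -5, "wx": 0, "wy": 0, "wz": 0, "gripper": 0.7}, {"tx": 0, "ty": 0, "tz": -20, "wx": 0, "wy": 0, "wz": 0, "gripper": 0.7}, {"tx": 0, "ty": 0, "tz": -45, "wx": 0, "wy": 0, "wz": 0, "gripper": 0.7}, {"tx": 0, "ty": 0, "tz": -75, "wx": 0, "wy": 0, "wz": 0, "gripper": 0.7}, {"tx": 0, "ty": 0, "tz": -100, "wx": 0, "wy": 0, "wz": 0, "gripper": 0.7}])

```text
time: 12.13
position: [0.544, 0.1722, 0.1854]
tool_rot: [-2.543, -1.845, -0.001]
ft_force: [0.0, 0.5, 0.1]
grip_width: 0.7
grip_force: 0.0
```

Request:
jog_arm(increments=[{"tx": 0, "ty": 0, "tz": -15, "wx": 0, "wy": 0, "wz": 0, "gripper": 0}, {"tx": 0, "ty": 0, "tz": -25, "wx": 0, "wy": 0, "wz": 0, "gripper": 0}, {"tx": 0, "ty": 0, "tz": -30, "wx": 0, "wy": 0, "wz": 0, "gripper": 0}, {"tx": 0, "ty": 0, "tz": -30, "wx": 0, "wy": 0, "wz": 0, "gripper": 0}, {"tx": 0, "ty": 0, "tz": -30, "wx": 0, "wy": 0, "wz": 0, "gripper": 0}])

```text
time: 12.55
position: [0.5435, 0.1716, 0.2126]
tool_rot: [-2.543, -1.844, 0.002]
ft_force: [0.2, 0.7, -0.5]
grip_width: 0.405
grip_force: 0.0
```

```bash
python3 w.py w5.png; python3 - <<'E'
from h import *
s=snap('side','side5.png')['color'];w=cv2.imread('pics/w5.png')
a=cv2.resize(s[125:210,200:300],(470,400),interpolation=cv2.INTER_CUBIC)
b=cv2.resize(w[:260,100:400],(330,286))
o=np.zeros((400,800,3),np.uint8);o[:,:470]=a;o[:286,470:]=b
cv2.imwrite('pics/d.png',o)
E
```

```text
[0.5433 0.1715 0.2122] [[0.3108, 0.9505, -0.002], [0.9505, -0.3108, -0.0005], [-0.0011, -0.0017, -1.0]] [ 0.33  0.23 -0.78  1.65  0.17  1.33 -0.8 ] 12.6
```

View pics/d.png

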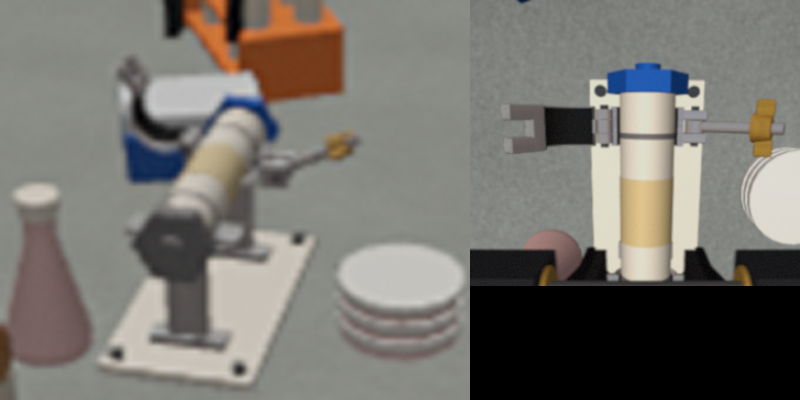

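Request:
jog_arm(increments=[{"tx": 4.3, "ty": -8.3, "tz": 0, "wx": 0, "wy": 0, "wz": -0.104, "gripper": 0}, {"tx": 8.6, "ty": -16.5, "tz": 0, "wx": 0, "wy": 0, "wz": -0.208, "gripper": 0}, {"tx": 12.9, "ty": -24.8, "tz": 0, "wx": 0, "wy": 0, "wz": -0.312, "gripper": 0}, {"tx": 17.2, "ty": -33, "tz": 0, "wx": 0, "wy": 0, "wz": -0.416, "gripper": 0}, {"tx": 21.5, "ty": -41.3, "tz": 0, "wx": 0, "wy": 0, "wz": -0.52, "gripper": 0}])

```text
time: 13.07
position: [0.5105, 0.2052, 0.2123]
tool_rot: [-1.976, -2.44, 0.002]
ft_force: [-0.4, -0.1, -0.4]
grip_width: 0.017
grip_force: 0.0
```

Request:
jog_arm(increments=[{"tx": 7.8, "ty": -5, "tz": 0, "wx": 0, "wy": 0, "wz": -0.104, "gripper": 0}, {"tx": 15.7, "ty": -10.1, "tz": 0, "wx": 0, "wy": 0, "wz": -0.208, "gripper": 0}, {"tx": 23.5, "ty": -15.1, "tz": 0, "wx": 0, "wy": 0, "wz": -0.312, "gripper": 0}, {"tx": 31.4, "ty": -20.2, "tz": 0, "wx": 0, "wy": 0, "wz": -0.416, "gripper": 0}, {"tx": 39.2, "ty": -25.2, "tz": 0, "wx": 0, "wy": 0, "wz": -0.52, "gripper": 0}])

```text
time: 13.48
position: [0.4778, 0.2384, 0.2124]
tool_rot: [-1.283, -2.866, 0.002]
ft_force: [0.0, 0.6, 0.3]
grip_width: 0.007
grip_force: 0.0
```

Request:
jog_arm(increments=[{"tx": 9.3, "ty": -0.5, "tz": 0, "wx": 0, "wy": 0, "wz": -0.104, "gripper": 0}, {"tx": 18.6, "ty": -1, "tz": 0, "wx": 0, "wy": 0, "wz": -0.208, "gripper": 0}, {"tx": 27.9, "ty": -1.4, "tz": 0, "wx": 0, "wy": 0, "wz": -0.312, "gripper": 0}, {"tx": 37.2, "ty": -1.9, "tz": 0, "wx": 0, "wy": 0, "wz": -0.416, "gripper": 0}, {"tx": 46.5, "ty": -2.4, "tz": 0, "wx": 0, "wy": 0, "wz": -0.52, "gripper": 0}])

```text
time: 13.9
position: [0.4453, 0.2716, 0.2125]
tool_rot: [-0.503, -3.099, 0.001]
ft_force: [-0.0, 0.5, 0.0]
grip_width: 0.007
grip_force: 0.0
```

```bash
cat > sf.py <<'E'
from h import *
def stand(p,st=(.5448,.1718,-.326)):
    c,s=np.cos(st[2]),np.sin(st[2]);d=np.array(p)[:2]-st[:2];return np.array([c*d[0]+s*d[1],-s*d[0]+c*d[1],p[2]])*1e3
if __name__=='__main__':
    for _ in range(3): vision.get_image('top')
    s=ctrl.get_state();m=R.from_rotvec(s['tool_rot']).as_matrix()
    print('stand mm',stand(s['position']).round(1),'y-az rel stand y',round(np.degrees(np.arctan2(m[1,1],m[0,1])+.326)-90,2),'tilt',m[:2,2].round(4),'F',np.round(s['ft_force'],1),'g',s['grip_width'],np.round(s['joint_positions'],2),s['time'])
E
python3 sf.py
```

```text
stand mm [-126.1   62.9  212.8] y-az rel stand y -0.11 tilt [-0.0012 -0.0005] F [ 1.2 -0.2  0.9] g 0.00573494152421948 [ 0.39  0.16 -1.07  1.75  0.14  1.32  0.54] 14.05
```

Request:
jog_arm(increments=[{"tx": 0, "ty": 0.5, "tz": 15, "wx": 0, "wy": 0, "wz": 0, "gripper": 0}, {"tx": 0, "ty": 1, "tz": 35, "wx": 0, "wy": 0, "wz": 0, "gripper": 0}, {"tx": 0, "ty": 1, "tz": 55, "wx": 0, "wy": 0, "wz": 0, "gripper": 0}, {"tx": 0, "ty": 1, "tz": 66, "wx": 0, "wy": 0, "wz": 0, "gripper": 0}, {"tx": 0, "ty": 1, "tz": 70, "wx": 0, "wy": 0, "wz": 0, "gripper": 0}])

```text
time: 14.47
position: [0.4458, 0.2711, 0.1413]
tool_rot: [-0.515, -3.096, 0.003]
ft_force: [-0.7, -0.3, 0.7]
grip_width: 0.003
grip_force: 0.0
```

Request:
jog_arm(increments=[{"tx": -12, "ty": 0, "tz": 0, "wx": 0, "wy": 0, "wz": 0, "gripper": 0}, {"tx": -24, "ty": 0, "tz": 0, "wx": 0, "wy": 0, "wz": 0, "gripper": 0}, {"tx": -31, "ty": 0, "tz": -1, "wx": 0, "wy": 0, "wz": 0, "gripper": 0}, {"tx": -37, "ty": 0, "tz": -5, "wx": 0, "wy": 0, "wz": 0, "gripper": 0}, {"tx": -43, "ty": 0, "tz": -9, "wx": 0, "wy": 0, "wz": 0, "gripper": 0}])

```text
time: 14.88
position: [0.4878, 0.2588, 0.1533]
tool_rot: [-0.511, -3.099, -0.0]
ft_force: [-3.4, -0.3, 0.1]
grip_width: 0.006
grip_force: 1.1
```

Request:
jog_arm(increments=[{"tx": -7, "ty": 0, "tz": -3, "wx": 0, "wy": 0, "wz": 0, "gripper": 0}, {"tx": -14, "ty": 0, "tz": -6, "wx": 0, "wy": 0, "wz": 0, "gripper": 0}, {"tx": -22, "ty": 0, "tz": -8, "wx": 0, "wy": 0, "wz": 0, "gripper": 0}, {"tx": -29, "ty": 0, "tz": -10, "wx": 0, "wy": 0, "wz": 0, "gripper": 0}, {"tx": -36, "ty": 0, "tz": -13, "wx": 0, "wy": 0, "wz": 0, "gripper": 0}])

```text
time: 15.3
position: [0.522, 0.2466, 0.1653]
tool_rot: [-0.512, -3.099, 0.0]
ft_force: [-1.1, 0.5, -1.0]
grip_width: 0.003
grip_force: 0.7
```

```bash
python3 sf.py; python3 - <<'E'
from h import *
s=snap('side','side6.png')['color'];t=cv2.imread('pics/side6.png')
cv2.imwrite('pics/e.png',cv2.resize(s[105:195,205:305],(600,540),interpolation=cv2.INTER_CUBIC))
E
```

```text
stand mm [-45.1  63.6 165.5] y-az rel stand y -0.12 tilt [ 0.0008 -0.0001] F [ 0.3  0.7 -0.2] g 0.0038286085980587256 [ 0.33  0.35 -0.99  1.69  0.3   1.27  0.53] 15.45
```

View pics/e.png

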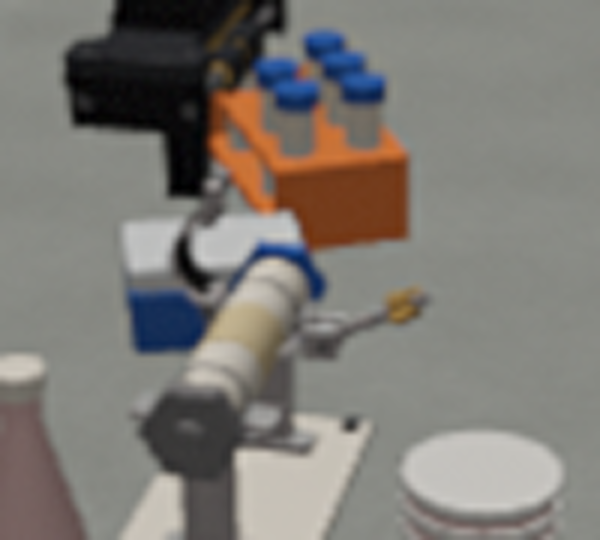

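Request:
jog_arm(increments=[{"tx": -7, "ty": 0, "tz": -4, "wx": 0, "wy": 0, "wz": 0, "gripper": 0}, {"tx": -14, "ty": 0, "tz": -3.5, "wx": 0, "wy": 0, "wz": 0, "gripper": 0}, {"tx": -21, "ty": 0, "tz": -2.4, "wx": 0, "wy": 0, "wz": 0, "gripper": 0}, {"tx": -27.5, "ty": 0, "tz": -0.5, "wx": 0, "wy": 0, "wz": 0, "gripper": 0}, {"tx": -34, "ty": 0, "tz": 2, "wx": 0, "wy": 0, "wz": 0, "gripper": 0}])

```text
time: 15.92
position: [0.5544, 0.2361, 0.1634]
tool_rot: [0.511, 3.099, 0.0]
ft_force: [-1.4, 1.1, -0.9]
grip_width: 0.002
grip_force: 0.5
```

Request:
jog_arm(increments=[{"tx": 3, "ty": 0, "tz": -8, "wx": 0, "wy": 0, "wz": 0, "gripper": 0}, {"tx": 3, "ty": 0, "tz": -18, "wx": 0, "wy": 0, "wz": 0, "gripper": 0}, {"tx": 0, "ty": 0, "tz": -20, "wx": 0, "wy": 0, "wz": 0, "gripper": 0}, {"tx": -8, "ty": 0, "tz": -20, "wx": 0, "wy": 0, "wz": 0, "gripper": 0}, {"tx": -14, "ty": 0, "tz": -20, "wx": 0, "wy": 0, "wz": 0, "gripper": 0}])

```text
time: 16.33
position: [0.5679, 0.2314, 0.1843]
tool_rot: [0.511, 3.098, -0.0]
ft_force: [-0.5, -0.5, 0.6]
grip_width: 0.008
grip_force: 0.0
```

```bash
python3 sf.py; python3 - <<'E'
from h import *
s=snap('side','side7.png')
print(vision.spot_in('side','flap')[:2],vision.spot_in('side','flap_ear')[:2])
st=(.5448,.1718,-.326)
def wp(L):
    c,q=np.cos(st[2]),np.sin(st[2]);return [[st[0]+c*L[0]-q*L[1],st[1]+q*L[0]+c*L[1],L[2]]]
for th in(.8,1.,1.2,1.4):print(th,proj(s,wp((-.031+.0788*np.cos(th+.14),.064,.1+.0788*np.sin(th+.14)))).round(0))
E
```

```text
stand mm [  2.4  63.3 183.1] y-az rel stand y -0.12 tilt [-0.0005 -0.0002] F [-1.   0.4  0.9] g -0.0012576594567806454 [ 0.32  0.41 -0.95  1.58  0.34  1.33  0.56] 16.4833
[{'bbox': [240.9, 137.9, 250.6, 153.5], 'conf': 0.63}] [{'bbox': [236.8, 137.5, 251.3, 154.4], 'conf': 0.5}]
0.8 [[254. 140.]]
1.0 [[250. 137.]]
1.2 [[246. 135.]]
1.4 [[241. 134.]]
```

Request:
jog_arm(increments=[{"tx": -0.6, "ty": 0.5, "tz": 10, "wx": 0, "wy": 0, "wz": 0, "gripper": 0}, {"tx": -5.6, "ty": 0.5, "tz": 16, "wx": 0, "wy": 0, "wz": 0, "gripper": 0}, {"tx": -11, "ty": 0.5, "tz": 20, "wx": 0, "wy": 0, "wz": 0, "gripper": 0}, {"tx": -17, "ty": 0.5, "tz": 25.5, "wx": 0, "wy": 0, "wz": 0, "gripper": 0}, {"tx": -22.6, "ty": 0.5, "tz": 31, "wx": 0, "wy": 0, "wz": 0, "gripper": 0}])

```text
time: 17.05
position: [0.5895, 0.2249, 0.1521]
tool_rot: [0.511, 3.099, 0.001]
ft_force: [1.5, 1.3, 1.5]
grip_width: 0.009
grip_force: 0.8
```

Request:
jog_arm(increments=[{"tx": -6, "ty": 0, "tz": 6, "wx": 0, "wy": 0, "wz": 0, "gripper": 0}, {"tx": -10.6, "ty": 0, "tz": 12.5, "wx": 0, "wy": 0, "wz": 0, "gripper": 0}, {"tx": -13, "ty": 0, "tz": 20, "wx": 0, "wy": 0, "wz": 0, "gripper": 0}, {"tx": -13, "ty": 0, "tz": 26.5, "wx": 0, "wy": 0, "wz": 0, "gripper": 0}, {"tx": -13, "ty": 0, "tz": 33, "wx": 0, "wy": 0, "wz": 0, "gripper": 0}])

```text
time: 17.47
position: [0.6002, 0.2204, 0.1182]
tool_rot: [-0.511, -3.098, 0.001]
ft_force: [0.2, -0.5, 0.6]
grip_width: 0.005
grip_force: 0.3
```

Request:
jog_arm(increments=[{"tx": 0, "ty": 0, "tz": 2, "wx": 0, "wy": 0, "wz": 0, "gripper": 0}, {"tx": 0, "ty": 0, "tz": 4, "wx": 0, "wy": 0, "wz": 0, "gripper": 0}, {"tx": 0, "ty": 0, "tz": 6, "wx": 0, "wy": 0, "wz": 0, "gripper": 0}, {"tx": 0, "ty": 0, "tz": 7, "wx": 0, "wy": 0, "wz": 0, "gripper": 0}, {"tx": 0, "ty": 0, "tz": 7, "wx": 0, "wy": 0, "wz": 0, "gripper": 0}])

```text
time: 17.88
position: [0.6005, 0.2209, 0.1125]
tool_rot: [0.511, 3.1, -0.0]
ft_force: [-0.6, -0.2, 0.3]
grip_width: 0.007
grip_force: 0.0
```

```bash
python3 sf.py
```

```text
stand mm [ 37.2  64.5 112.8] y-az rel stand y -0.04 tilt [0.0004 0.    ] F [-0.9 -0.2  0.4] g 0.004475400895037073 [ 0.28  0.53 -0.9   1.59  0.43  1.24  0.55] 18.0333
```

Request:
jog_arm(increments=[{"tx": 0, "ty": 0, "tz": 1, "wx": 0, "wy": 0, "wz": 0, "gripper": 0}, {"tx": 0, "ty": 0, "tz": 2, "wx": 0, "wy": 0, "wz": 0, "gripper": 0}, {"tx": 0, "ty": 0, "tz": 3, "wx": 0, "wy": 0, "wz": 0, "gripper": 0}, {"tx": 0, "ty": 0, "tz": 3.5, "wx": 0, "wy": 0, "wz": 0, "gripper": 0}, {"tx": 0, "ty": 0, "tz": 3.5, "wx": 0, "wy": 0, "wz": 0, "gripper": 0}])

```text
time: 18.45
position: [0.601, 0.2211, 0.1112]
tool_rot: [0.511, 3.098, -0.0]
ft_force: [-3.4, -2.1, 10.8]
grip_width: 0.006
grip_force: 5.3
```

```bash
python3 sf.py; python3 - <<'E'
from h import *
im=snap('side','side8.png')
for n in ('flap','flap_ear','bolt','bolt_end'): print(n,vision.spot_in('side',n)[:2])
snap('top','top8.png');print(vision.spot_in('top','flap')[:1])
cv2.imwrite('pics/f.png',cv2.resize(im['color'][115:185,220:300],(640,560),interpolation=cv2.INTER_CUBIC))
E
```

```text
stand mm [ 37.5  64.6 111.2] y-az rel stand y -0.05 tilt [ 0.0013 -0.0006] F [-2.8 -2.8 10.3] g 0.006576988237089266 [ 0.28  0.53 -0.9   1.59  0.43  1.23  0.55] 18.6
flap [{'bbox': [243.9, 265.1, 271.9, 287.5], 'conf': 0.65}]
flap_ear [{'bbox': [242.8, 145.0, 262.9, 157.8], 'conf': 0.4}]
bolt [{'bbox': [309.9, 154.2, 350.7, 229.5], 'conf': 0.39}, {'bbox': [201.8, 165.7, 218.2, 204.0], 'conf': 0.25}]
bolt_end [{'bbox': [270.9, 179.0, 299.4, 201.4], 'conf': 0.74}, {'bbox': [212.6, 225.0, 250.4, 239.9], 'conf': 0.62}]
[{'bbox': [220.6, 217.0, 231.9, 230.2], 'conf': 0.65}]
```

View pics/f.png

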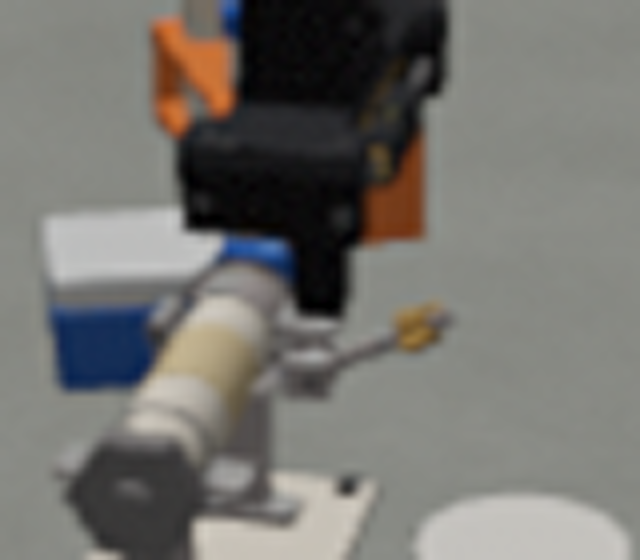

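Request:
jog_arm(increments=[{"tx": 0, "ty": 0, "tz": -15, "wx": 0, "wy": 0, "wz": 0, "gripper": 0}, {"tx": 0, "ty": 0, "tz": -40, "wx": 0, "wy": 0, "wz": 0, "gripper": 0}, {"tx": -10, "ty": 0, "tz": -60, "wx": 0, "wy": 0, "wz": 0, "gripper": 0}, {"tx": -35, "ty": 0, "tz": -62, "wx": 0, "wy": 0, "wz": 0, "gripper": 0}, {"tx": -60, "ty": 0, "tz": -62, "wx": 0, "wy": 0, "wz": 0, "gripper": 0}])

```text
time: 19.37
position: [0.6587, 0.2028, 0.1746]
tool_rot: [0.508, 3.096, 0.003]
ft_force: [0.6, -0.7, -0.0]
grip_width: 0.008
grip_force: 0.0
```

Request:
jog_arm(increments=[{"tx": -20, "ty": 0, "tz": 0, "wx": 0, "wy": 0, "wz": 0, "gripper": 0}, {"tx": -30, "ty": 0, "tz": 5, "wx": 0, "wy": 0, "wz": 0, "gripper": 0}, {"tx": -30, "ty": 0, "tz": 30, "wx": 0, "wy": 0, "wz": 0, "gripper": 0}, {"tx": -30, "ty": 0, "tz": 58, "wx": 0, "wy": 0, "wz": 0, "gripper": 0}, {"tx": -30, "ty": 0, "tz": 72, "wx": 0, "wy": 0, "wz": 0, "gripper": 0}])

```text
time: 19.78
position: [0.684, 0.1916, 0.0955]
tool_rot: [-0.51, -3.096, 0.003]
ft_force: [-0.4, 0.2, -1.0]
grip_width: 0.008
grip_force: 0.0
```

Request:
jog_arm(increments=[{"tx": -12, "ty": 0, "tz": 0, "wx": 0, "wy": 0, "wz": 0, "gripper": 0}, {"tx": 0, "ty": 0, "tz": 0, "wx": 0, "wy": 0, "wz": 0, "gripper": 0}, {"tx": 0, "ty": 0, "tz": 0, "wx": 0, "wy": 0, "wz": 0, "gripper": 0}, {"tx": 0, "ty": 0, "tz": 0, "wx": 0, "wy": 0, "wz": 0, "gripper": 0}, {"tx": 0, "ty": 0, "tz": 0, "wx": 0, "wy": 0, "wz": 0, "gripper": 0}])

```text
time: 20.2
position: [0.6859, 0.1925, 0.0996]
tool_rot: [0.51, 3.099, 0.0]
ft_force: [0.0, 0.4, -0.1]
grip_width: 0.006
grip_force: 0.0
```

```bash
python3 sf.py
```

```text
stand mm [127.4  64.3  99.4] y-az rel stand y -0.05 tilt [ 0.0006 -0.0001] F [-0.5 -0.6  0.2] g 0.0046913051738673005 [ 0.24  0.67 -0.83  1.4   0.5   1.29  0.63] 20.35
```

Request:
jog_arm(increments=[{"tx": 10, "ty": 0, "tz": 0, "wx": 0, "wy": 0, "wz": 0, "gripper": 0}, {"tx": 19, "ty": 0, "tz": 0, "wx": 0, "wy": 0, "wz": 0, "gripper": 0}, {"tx": 27, "ty": 0, "tz": -5, "wx": 0, "wy": 0, "wz": 0, "gripper": 0}, {"tx": 33, "ty": 0, "tz": -9, "wx": 0, "wy": 0, "wz": 0, "gripper": 0}, {"tx": 39.5, "ty": 0, "tz": -13, "wx": 0, "wy": 0, "wz": 0, "gripper": 0}])

```text
time: 20.77
position: [0.6521, 0.2029, 0.115]
tool_rot: [0.512, 3.09, -0.0]
ft_force: [6.6, -5.6, 6.2]
grip_width: 0.004
grip_force: 4.9
```

Request:
jog_arm(increments=[{"tx": 7, "ty": 0, "tz": -3, "wx": 0, "wy": 0, "wz": 0, "gripper": 0}, {"tx": 14.5, "ty": 0, "tz": -6, "wx": 0, "wy": 0, "wz": 0, "gripper": 0}, {"tx": 20, "ty": 0, "tz": -7, "wx": 0, "wy": 0, "wz": 0, "gripper": 0}, {"tx": 25, "ty": 0, "tz": -8, "wx": 0, "wy": 0, "wz": 0, "gripper": 0}, {"tx": 28, "ty": 0, "tz": -8, "wx": 0, "wy": 0, "wz": 0, "gripper": 0}])

```text
time: 21.18
position: [0.6203, 0.2145, 0.12]
tool_rot: [-0.508, -3.099, 0.001]
ft_force: [0.9, -0.5, 0.3]
grip_width: 0.011
grip_force: 0.4
```

```bash
python3 sf.py
```

```text
stand mm [ 58.4  64.5 119.3] y-az rel stand y 0.03 tilt [-0.0017 -0.0002] F [-0.2  0.3 -0.2] g 0.006291663354762077 [ 0.28  0.56 -0.89  1.53  0.44  1.27  0.57] 21.3333
```

Request:
jog_arm(increments=[{"tx": 1, "ty": 0, "tz": 0, "wx": 0, "wy": 0, "wz": 0, "gripper": 0}, {"tx": 2, "ty": 0, "tz": 0, "wx": 0, "wy": 0, "wz": 0, "gripper": 0}, {"tx": 3, "ty": 0, "tz": 0, "wx": 0, "wy": 0, "wz": 0, "gripper": 0}, {"tx": 4, "ty": 0, "tz": 0, "wx": 0, "wy": 0, "wz": 0, "gripper": 0}, {"tx": 4, "ty": 0, "tz": 0, "wx": 0, "wy": 0, "wz": 0, "gripper": 0}])

```text
time: 21.75
position: [0.6187, 0.2145, 0.1198]
tool_rot: [0.512, 3.099, -0.0]
ft_force: [1.8, -0.6, -1.6]
grip_width: 0.007
grip_force: 1.0
```

```bash
python3 sf.py
```

```text
stand mm [ 56.3  64.1 119.9] y-az rel stand y -0.07 tilt [ 0.0006 -0.0003] F [ 2.3 -0.5 -1.1] g 0.005648953376051494 [ 0.28  0.55 -0.89  1.54  0.44  1.26  0.57] 21.9
```

Request:
jog_arm(increments=[{"tx": 1, "ty": 0, "tz": 0, "wx": 0, "wy": 0, "wz": 0, "gripper": 0}, {"tx": 2, "ty": 0, "tz": 0, "wx": 0, "wy": 0, "wz": 0, "gripper": 0}, {"tx": 2.5, "ty": 0, "tz": 0, "wx": 0, "wy": 0, "wz": 0, "gripper": 0}, {"tx": 3, "ty": 0, "tz": 0, "wx": 0, "wy": 0, "wz": 0, "gripper": 0}, {"tx": 3, "ty": 0, "tz": 0, "wx": 0, "wy": 0, "wz": 0, "gripper": 0}])

```text
time: 22.32
position: [0.618, 0.2145, 0.1201]
tool_rot: [0.513, 3.094, 0.0]
ft_force: [8.6, -1.8, -3.8]
grip_width: 0.004
grip_force: 3.6
```

```bash
python3 sf.py
```

```text
stand mm [ 55.7  63.8 120.1] y-az rel stand y -0.15 tilt [ 0.0048 -0.0005] F [ 7.9 -1.9 -5. ] g 0.006660337380180964 [ 0.28  0.55 -0.89  1.54  0.44  1.26  0.57] 22.4667
```

Request:
jog_arm(increments=[{"tx": -6, "ty": 0, "tz": 0, "wx": 0, "wy": 0, "wz": 0, "gripper": 0}, {"tx": -18, "ty": 0, "tz": 0, "wx": 0, "wy": 0, "wz": 0, "gripper": 0}, {"tx": -35, "ty": 0, "tz": -10, "wx": 0, "wy": 0, "wz": 0, "gripper": 0}, {"tx": -50, "ty": 0, "tz": -35, "wx": 0, "wy": 0, "wz": 0, "gripper": 0}, {"tx": -60, "ty": 0, "tz": -65, "wx": 0, "wy": 0, "wz": 0, "gripper": 0}])

```text
time: 22.88
position: [0.6713, 0.1955, 0.1833]
tool_rot: [-0.511, -3.094, 0.003]
ft_force: [1.1, 0.2, -0.5]
grip_width: 0.005
grip_force: 0.0
```

Request:
jog_arm(increments=[{"tx": -10, "ty": 0, "tz": -30, "wx": 0, "wy": 0, "wz": 0, "gripper": 0}, {"tx": -25, "ty": -10, "tz": -60, "wx": 0, "wy": 0, "wz": 0, "gripper": 0}, {"tx": -35, "ty": -30, "tz": -80, "wx": 0, "wy": 0, "wz": 0, "gripper": 0}, {"tx": -40, "ty": -40, "tz": -90, "wx": 0, "wy": 0, "wz": 0, "gripper": 0}, {"tx": -40, "ty": -40, "tz": -90, "wx": 0, "wy": 0, "wz": 0, "gripper": 0}])

```text
time: 23.3
position: [0.6987, 0.1429, 0.2775]
tool_rot: [0.518, 3.095, 0.0]
ft_force: [0.8, -0.6, 0.1]
grip_width: 0.004
grip_force: 0.0
```

```bash
python3 sf.py; python3 - <<'E'
from h import *
s=snap('side','side9.png')['color'];w=snap('wrist','w9.png')['color'];t=snap('top','top9.png')
o=np.zeros((600,800,3),np.uint8)
o[:300,:400]=cv2.resize(s[110:230,170:330],(400,300),interpolation=cv2.INTER_CUBIC)
o[300:,:400]=cv2.resize(w,(400,300),interpolation=cv2.INTER_AREA)
o[:300,400:]=cv2.resize(t['color'][165:285,180-20:340-20],(400,300),interpolation=cv2.INTER_CUBIC)
o[300:,400:]=cv2.resize(s[125:170,225:285],(400,300),interpolation=cv2.INTER_CUBIC)
cv2.imwrite('pics/g.png',o)
a=cv2.imread('pics/top0.png');d=cv2.absdiff(a,t['color']).max(2)
for n in('dish_stack','small_dish','culture_flask','media_bottle','conical_flask'):print(n,[np.round(x['bbox']).tolist() for x in vision.spot_in('top',n)[:1]])
E
```

```text
stand mm [150.9  25.  273.1] y-az rel stand y 0.05 tilt [-0.0033  0.0004] F [-0.5  0.6  0. ] g 0.006599087955417686 [ 0.29  0.58 -0.88  1.16  0.43  1.58  0.75] 23.45
dish_stack []
small_dish [[367.0, 211.0, 396.0, 230.0]]
culture_flask [[268.0, 221.0, 289.0, 251.0]]
media_bottle []
conical_flask [[212.0, 246.0, 228.0, 265.0]]
```

View pics/g.png

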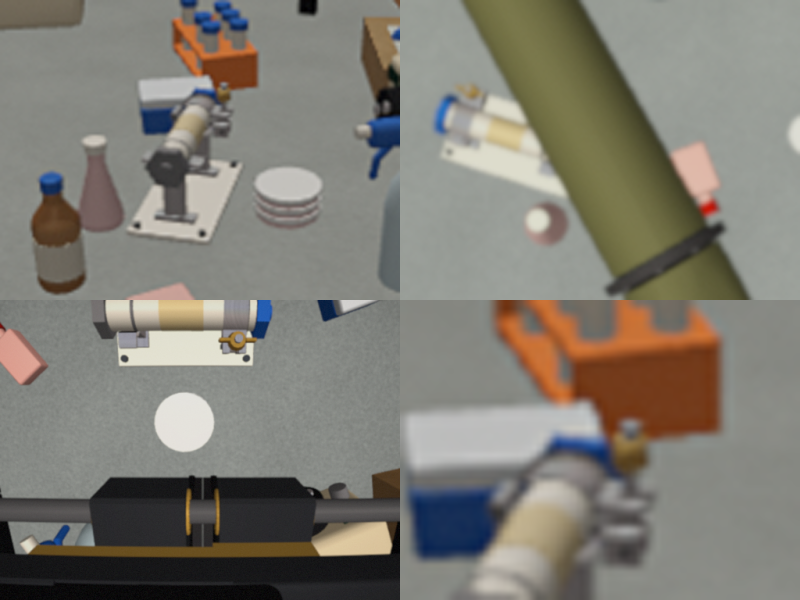

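```bash
python3 - <<'E'
from h import *
st=(.5448,.1718,-.326)
def wp(L):
    c,q=np.cos(st[2]),np.sin(st[2]);return [[st[0]+c*L[0]-q*L[1],st[1]+q*L[0]+c*L[1],L[2]]]
for n in('wrist','side'):
    im=snap(n)
    for b in(0,.1,.2):print(n,b,proj(im,wp((.0365+.066*np.sin(b),.064,.084+.066*np.cos(b)))).round(1))
    for th in(0,.1,.2):print('ear end',th,proj(im,wp((-.031+.0788*np.cos(th+.14),.064,.1+.0788*np.sin(th+.14)))).round(1))
    hsv=cv2.cvtColor(im['color'],cv2.COLOR_BGR2HSV)
    m=((hsv[...,0]>12)&(hsv[...,0]<24)&(hsv[...,1]>150)&(hsv[...,2]>60)).astype(np.uint8)
    k,l,s,c=cv2.connectedComponentsWithStats(m)
    for i in range(1,k):
        if s[i,4]>8: print('gold',s[i],c[i].round(1))
    if n=='wrist':print('nut top pred',[proj(im,wp((.0365+.059*np.sin(b),.064,.084+.059*np.cos(b)))).round(1).tolist() for b in(0,.1)])
    else: print('nut pred',[proj(im,wp((.0365+.0515*np.sin(b),.064,.084+.0515*np.cos(b)))).round(1).tolist() for b in(0,.1,.2)])
E
```

```text
wrist 0 [[306.4  46.1]]
wrist 0.1 [[306.1  54.9]]
wrist 0.2 [[305.7  63.5]]
ear end 0 [[300.3  65.5]]
ear end 0.1 [[301.3  62.7]]
ear end 0.2 [[302.5  59. ]]
gold [282  39  46  23 363] [302.5  50.5]
gold [496 232   4   8  12] [497.3 235.1]
gold [238 241   7  60 303] [240.4 270.8]
gold [274 242   7  59 277] [277.8 271.2]
gold [479 248   6   4  11] [481.1 249.1]
gold [500 285   7   4  12] [502.8 286.5]
gold [  37  310  371   19 5186] [239.4 320.6]
nut top pred [[[305.2, 47.5]], [[305.0, 55.2]]]
side 0 [[259.9 143.9]]
side 0.1 [[261.8 144.2]]
side 0.2 [[263.6 144.6]]
ear end 0 [[262.9 154.6]]
ear end 0.1 [[262.5 152.5]]
ear end 0.2 [[261.8 150.5]]
gold [380 151  27  46 532] [393.8 173.4]
gold [183 189  18  13 106] [191.1 194.6]
gold [187 221  16   6  32] [194.5 224.1]
nut pred [[[259.9, 147.8]], [[261.3, 148.0]], [[262.8, 148.4]]]
```

```bash
python3 -c "
from bench import ctrl
print(ctrl.close_job())"
```

```text
the job is handed in; nothing more can be done
None
```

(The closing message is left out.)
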